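# Find the hidden catch of the tip box

## Robot

A 7-joint arm with a two-finger parallel gripper is mounted at the origin on a cart in front of the work surface, level with it; the furniture and walls round the work are solid. World frame = base frame: x ahead of the robot, y to its left, z up, the work surface at z = 0. Lengths are in m, angles in rad, forces in N, time in s.
With the tool pointing down it reaches from about 0.425 to 0.875 m from the base axis. Payload 8.4 kg.
Tool frame: the origin (TCP) lies between the finger pads; the fingertips stand 19 mm ahead of it and the grasp point (between the pads) is the TCP; z points along the fingers, y is the line along which they close (so a half turn about z gives the same grasp; the last joint's range is limited). The gripper opens to 85 mm and grips with 20 to 120 N. Pads are 22 mm wide; open, the fingers measure 114 mm over their backs; the gripper's body (76 mm by 85 mm) begins 54 mm behind the grasp point. The pads swing forward as they close: fully open they stand 13 mm farther back than shut.
Start: joints at [-1.373, 0.333, 0.04, 1.465, -0.013, 1.343, -0.059], TCP at [0.19, 0.622, 0.25] pointing down, gripper open.
Joint ranges: [-2.58, 2.58], [-0.38, 2.09], [-1.3, 1.39], [0.25, 2.4], [-1.5, 4.64], [0.08, 2.09], [-2.65, 2.65]. Speed limits (rad/s): [2.22, 2.22, 2.79, 2.79, 3.14, 3.14, 3.14].

## Interface

Orientations are given as a 3x3 rotation matrix whose columns are the frame's x, y, z axes.
In Python, from bench import robot gives the robot as it stands.
- The arm moves only by the tool arm_command, never from a script. Its argument "plan" is a list of rows, each a list of 2 entries, a list of its own where there are three numbers: the shift along the world's x, y, z normalised to -1 to 1, where 1 is 0.04 m, then the turn, a rotation vector about the world's x, y, z normalised to -1 to 1, where 1 is 0.15 rad. A call has 1 to 12 rows; each row shifts and turns the commanded pose from where the row before left it; what a row does not reach is not made up. A row lasts 1/10 s, in which the tool goes at most 50 mm and 8.59 degrees, less where a joint would pass 70% of its speed; a pose out of reach is approached as far as the arm can. A call with a number of a shift or a turn outside -1 to 1 is refused whole. A call with a gripper value outside its range is refused whole. "gripper" is the opening, from -1 (shut) to 1 (fully open), so that 0 is half open, set as the call begins (left out, the last holds). The fingers move at their own pace and stop on an object; "grip_force" is the grip in N (left out, the last holds). Time passes only in rows, so rows that do not move let the fingers close. It gives the time, the measured TCP pose, the force, the opening and the grip force at its end, in the units of the state.
- robot.sense(): the state, without advancing time (a new reading comes with each control period).
- robot.read_camera(name): name is "scene" or "side" or "wrist"; returns a dict with "image" (384x512x3 uint8, red, green, blue), "fx", "fy", "cx", "cy" (pixels), "extrinsics" (4x4, takes a point from world to camera coordinates). Camera axes: x right, y down, z forward; pixel columns grow to the right and rows downward; lengths in m; the calibration is good to about 2 mm. The wrist camera is an equidistant fisheye: a pixel r from the principal point sees the ray r / f radians off the axis. A picture is of the moment at which its call begins. There is no depth.
- robot.close_job(): hands the job in; it is judged then, once.
The state is a dict: "time_s": time; "joint_pos": joint angles; "qd": joint speeds; "joint_torque": joint torques, N m; "position": TCP position; "orientation": TCP orientation; "wrist_force": force on the tool from outside, world axes, zero at the start; "torque": the same for the moment, N m; "gripper_width": finger opening in m; "finger_force": force on a finger pad.
Only numpy, scipy, OpenCV 4.12 (cv2) and the standard library are available. Lean on these libraries where they do the work, as an engineer would, in place of code of your own. Each camera call takes 0.05 s, during which the arm holds its last target. There are 200 camera calls.

## Task

One of the six flush plates in the top of the wooden tip box is a hidden push catch; they all look alike, so feel over them with the fingertips until you find the one that gives, and press it in so that the drawer springs open by itself. Do not touch the drawer, take the finger off the catch again so that the plate comes back up flush, and leave the mug, the toothpick glass and the bell standing where they are.

Things in the scene. Friction and masses are not known exactly. Their poses are not given: they have to be found in the camera images.
- tip_box: Dark wooden tip box fixed to the worktop, 150 mm (its x) x 200 mm (its y) x 78 mm high, z up. Origin: centre of its underside, on the worktop; its flat top is at z = +0.078. The drawer is in its -x side, roughly towards the robot. A dark coin slot 46 mm long lies in the top at x = +0.060.
- plates (a point): Middle of the six light wood plates, on the box's top, at (-0.009, 0, 0.078) in the box's frame. All are 50 x 50 mm, alike and flush, two rows of three, edges parallel to the box: centres at x = -0.029 and +0.029, y = -0.058, 0 and +0.058 from here (7 mm of dark wood between). Five are rigid; one, at any of the six places, is the catch.
- catch (a joint): How far the catch plate is pressed straight down, in m: 0 = flush, 0.006 = fully in. A spring resists with about 1.6 N at first and 5 N fully in; the drawer is let go from about 3 mm on. It springs back up flush when released.
- drawer: Drawer in the -x side of the tip box, with a flat dark wood front 176 mm wide and 55 mm high, without handle. Origin: middle of the lower edge of its front; axes as the box's. Shut, the origin is at (-0.069, 0, 0.012) in the box's frame; when the catch is pressed a spring slides it 35 mm out along the box's -x, to x = -0.104, within about 0.3 s, and it stays out.
- mug: Loose navy mug, 81 mm high, 81 x 111 mm with its handle, standing a hand's width to the right (-y) of the box. Origin: centre of its underside.
- toothpicks: Loose small glass of toothpicks, 61 mm wide, 72 mm high. Origin: centre of its underside.
- bell: Loose service bell, 73 mm wide, 58 mm high. Origin: centre of its underside.

How it is judged:
On the way:
1. the catch plate is pressed in (value of joint catch above 0.0028 m).
At the end, for the whole second after the job is handed in: The drawer stands at least 25 mm out and is at rest, the catch plate is back up (pressed in less than 1.5 mm), and the mug, glass and bell are within 25 mm of where they stood (x of drawer in the frame of tip_box below -0.094 m and value of joint catch below 0.0015 m and linear speed of drawer below 0.01 m/s and not (distance of mug from where it was at the start of the episode above 0.025 m) and not (distance of toothpicks from where it was at the start of the episode above 0.025 m) and not (distance of bell from where it was at the start of the episode above 0.025 m)); the robot touches nothing.
It fails at once if the drawer is touched (more than 1 N) instead of springing open by itself (contact force between any of the fingers, the arm and drawer above 1 N).
It fails at once if the mug, glass or bell is lifted, or moved by more than 25 mm (distance of any of mug, toothpicks, bell from where it was at the start of the episode above 0.025 m or height (world z) of any of mug, toothpicks, bell above 0.012 m).
It fails at once if the mug, glass or bell is tipped over (angle between any of mug, toothpicks, bell's own z axis and vertical above 0.5 rad).
It also fails if it takes over 45 s, if anything falls off the work surface, if the arm or the gripper's body presses on something with over 40 N, if the wrist force passes 120 N, or if a joint passes its speed limit or range.

## Working session

There is one attempt and no reset: what is moved stays moved. The work goes in short steps, Python scripts to look and compute and a tool call to move; the robot and the scene stay as the last step left them, time stands still between calls to the robot, and variables do not carry over. Pictures are saved under pics/ and viewed, at most 10 in all, crops included, and the job is handed in when it is done.

Besides the shell and the picture viewer there is one more tool, called after "Request:" as name(argument=value, ...), one argument or row to a line, values as JSON. arm_command: Moves the arm, as the interface text tells. Its arguments: {"type":"object","properties":{"plan":{"type":"array"},"gripper":{"type":"number"},"grip_force":{"type":"number"}},"required":["plan"]}

```bash
mkdir -p pics; python3 - <<'E'
from bench import robot
import cv2,numpy as np
s=robot.sense();print(s['position'],s['orientation'],s['wrist_force'],s['gripper_width'])
ims=[]
for n in("scene","side"):
    c=robot.read_camera(n);cv2.imwrite(f"pics/{n}0.png",c["image"][:,:,::-1]);np.savez(f"{n}0.npz",**c)
E
```

```text
[0.19001087 0.62116503 0.2494158 ] [[-9.56270066e-01  2.92484912e-01 -3.70797066e-04]
 [ 2.92485128e-01  9.56268781e-01 -1.57129246e-03]
 [-1.04997678e-04 -1.61103257e-03 -9.99998697e-01]] [ 0.165612    0.20601271 -0.72691299] 0.08577880561986985
```

View pics/scene0.png

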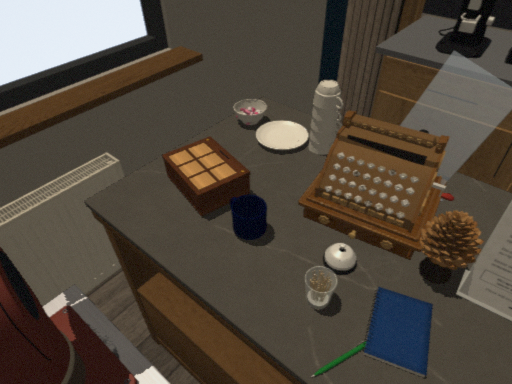

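View pics/side0.png

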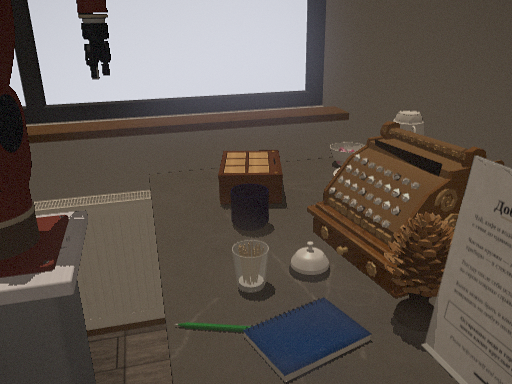

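The scene view shows the box with its six plates around (207,165), the mug at (250,215), the glass at (320,285) and the bell at (340,257). The side view shows the plates around (250,162). I'll segment the plates and project them onto z=0.078.

```bash
cat > h.py <<'E'
import numpy as np,cv2
def ray(c,u,v,z):
    E=c["extrinsics"];R,t=E[:3,:3],E[:3,3];o=-R.T@t
    d=R.T@np.array([(u-c["cx"])/c["fx"],(v-c["cy"])/c["fy"],1]);return o+d*(z-o[2])/d[2]
def plates(c,roi):
    x0,y0,x1,y1=roi;im=c["image"][y0:y1,x0:x1]
    big=cv2.resize(im,None,fx=6,fy=6,interpolation=cv2.INTER_CUBIC)
    g=big[:,:,0].astype(np.uint8)
    t,_=cv2.threshold(g[g>60].reshape(-1,1),0,255,cv2.THRESH_OTSU)
    m=cv2.erode((g>t).astype(np.uint8),np.ones((3,3)))
    n,l,st,ce=cv2.connectedComponentsWithStats(m)
    return t,[((ce[i][0]-2.5)/6+x0,(ce[i][1]-2.5)/6+y0,st[i][4]/36) for i in range(1,n) if st[i][4]>1000]
E
python3 - <<'E'
from h import *
for n,roi in(("scene",(155,130,260,215)),("side",(212,143,292,182))):
    c=dict(np.load(n+"0.npz"));t,p=plates(c,roi);print(n,t)
    for u,v,a in p:print(round(u,1),round(v,1),round(a),ray(c,u,v,.078).round(4))
E
```

```text
scene 127.0
257.8 134.8 39 [0.737  0.1417 0.078 ]
200.0 149.7 186 [0.5827 0.2161 0.078 ]
180.6 157.3 198 [0.5263 0.2302 0.078 ]
210.8 160.1 208 [0.5686 0.1601 0.078 ]
191.1 168.3 222 [0.5124 0.1741 0.078 ]
222.4 171.2 231 [0.5548 0.1041 0.078 ]
202.3 180.1 250 [0.4986 0.1181 0.078 ]
side 127.0
258.1 154.6 104 [0.5852 0.2169 0.078 ]
235.9 154.8 95 [0.5287 0.2327 0.078 ]
234.9 161.6 107 [0.5143 0.1765 0.078 ]
258.1 161.5 111 [0.5705 0.1606 0.078 ]
258.2 168.9 130 [0.5562 0.1046 0.078 ]
234.4 169.1 129 [0.5008 0.1192 0.078 ]
```

Request:
arm_command(
  plan=[
    [[0.7, -0.81, 0], [0, 0, 0]],
    [[0.7, -0.81, 0], [0, 0, 0]],
    [[0.7, -0.81, 0], [0, 0, 0]],
    [[0.7, -0.81, 0], [0, 0, 0]],
    [[0.7, -0.81, 0], [0, 0, 0]],
    [[0.7, -0.81, 0], [0, 0, 0]],
    [[0.7, -0.81, 0], [0, 0, 0]],
    [[0.7, -0.81, 0], [0, 0, 0]],
    [[0.7, -0.81, 0], [0, 0, 0]],
    [[0.7, -0.81, 0], [0, 0, 0]],
    [[0.7, -0.81, 0], [0, 0, 0]],
    [[0.7, -0.81, 0], [0, 0, 0]],
  ],
  gripper=-1,
  grip_force=20,
)

```text
time_s: 1.3
position: [0.5268, 0.2312, 0.2501]
orientation: [[-0.956, 0.292, -0.0], [0.292, 0.956, -0.0], [0.0, -0.0, -1.0]]
wrist_force: [-0.0, 0.9, 0.9]
gripper_width: 0.0001
finger_force: 0.0
```

Request:
arm_command(
  plan=[
    [[0, 0, -0.675], [0, 0, 0]],
    [[0, 0, -0.675], [0, 0, 0]],
    [[0, 0, -0.675], [0, 0, 0]],
    [[0, 0, -0.675], [0, 0, 0]],
    [[0, 0, -0.675], [0, 0, 0]],
    [[0, 0, 0], [0, 0, 0]],
    [[0, 0, 0], [0, 0, 0]],
  ],
)

```text
time_s: 2.0
position: [0.526, 0.2326, 0.1155]
orientation: [[-0.956, 0.293, -0.001], [0.293, 0.956, -0.001], [0.001, -0.001, -1.0]]
wrist_force: [0.7, 0.7, 0.8]
gripper_width: 0.0001
finger_force: 0.0
```

Request:
arm_command(
  plan=[
    [[0, 0, -0.1], [0, 0, 0]],
    [[0, 0, -0.1], [0, 0, 0]],
    [[0, 0, -0.1], [0, 0, 0]],
    [[0, 0, 0], [0, 0, 0]],
    [[0, 0, 0], [0, 0, 0]],
  ],
)

```text
time_s: 2.5
position: [0.5261, 0.2328, 0.1034]
orientation: [[-0.956, 0.292, 0.0], [0.292, 0.956, 0.0], [-0.0, 0.0, -1.0]]
wrist_force: [-0.1, 0.4, -0.4]
gripper_width: -0.0
finger_force: 0.0
```

Request:
arm_command(
  plan=[
    [[0, 0, -0.05], [0, 0, 0]],
    [[0, 0, -0.05], [0, 0, 0]],
    [[0, 0, -0.05], [0, 0, 0]],
    [[0, 0, 0], [0, 0, 0]],
    [[0, 0, 0], [0, 0, 0]],
  ],
)

```text
time_s: 3.0
position: [0.5261, 0.2327, 0.0972]
orientation: [[-0.956, 0.292, 0.0], [0.292, 0.956, -0.0], [-0.0, -0.0, -1.0]]
wrist_force: [0.8, -0.5, -0.8]
gripper_width: -0.0002
finger_force: 0.1
```

Request:
arm_command(
  plan=[
    [[0, 0, -0.05], [0, 0, 0]],
    [[0, 0, 0], [0, 0, 0]],
    [[0, 0, 0], [0, 0, 0]],
  ],
)

```text
time_s: 3.3
position: [0.5262, 0.2328, 0.0971]
orientation: [[-0.956, 0.293, -0.0], [0.293, 0.956, 0.001], [0.0, 0.001, -1.0]]
wrist_force: [-7.4, -3.6, 19.7]
gripper_width: 0.0002
finger_force: 9.9
```

Request:
arm_command(
  plan=[
    [[0, 0, 0.3], [0, 0, 0]],
    [[-0.175, -0.72, 0], [0, 0, 0]],
    [[-0.175, -0.72, 0], [0, 0, 0]],
    [[0, 0, 0], [0, 0, 0]],
    [[0, 0, -0.2], [0, 0, 0]],
    [[0, 0, -0.05], [0, 0, 0]],
    [[0, 0, -0.05], [0, 0, 0]],
    [[0, 0, 0], [0, 0, 0]],
    [[0, 0, 0], [0, 0, 0]],
  ],
)

```text
time_s: 4.2
position: [0.5121, 0.176, 0.097]
orientation: [[-0.957, 0.291, -0.001], [0.291, 0.957, 0.0], [0.001, 0.0, -1.0]]
wrist_force: [-10.9, -4.2, 28.3]
gripper_width: -0.0002
finger_force: 13.8
```

Rigid. Next is the near right plate.

Request:
arm_command(
  plan=[
    [[0, 0, 0.3], [0, 0, 0]],
    [[-0.175, -0.71, 0], [0, 0, 0]],
    [[-0.175, -0.71, 0], [0, 0, 0]],
    [[0, 0, 0], [0, 0, 0]],
    [[0, 0, -0.2], [0, 0, 0]],
    [[0, 0, -0.05], [0, 0, 0]],
    [[0, 0, -0.05], [0, 0, 0]],
    [[0, 0, 0], [0, 0, 0]],
    [[0, 0, 0], [0, 0, 0]],
  ],
)

```text
time_s: 5.1
position: [0.4982, 0.1197, 0.097]
orientation: [[-0.957, 0.291, -0.001], [0.291, 0.957, 0.001], [0.001, 0.0, -1.0]]
wrist_force: [-13.0, -3.9, 31.1]
gripper_width: 0.0
finger_force: 15.6
```

Request:
arm_command(
  plan=[
    [[0, 0, 0.3], [0, 0, 0]],
    [[0.71, -0.18, 0], [0, 0, 0]],
    [[0.71, -0.18, 0], [0, 0, 0]],
    [[0, 0, 0], [0, 0, 0]],
    [[0, 0, -0.2], [0, 0, 0]],
    [[0, 0, -0.05], [0, 0, 0]],
    [[0, 0, -0.04], [0, 0, 0]],
    [[0, 0, 0], [0, 0, 0]],
    [[0, 0, 0], [0, 0, 0]],
  ],
)

```text
time_s: 6.0
position: [0.5547, 0.1049, 0.0971]
orientation: [[-0.957, 0.291, 0.001], [0.291, 0.957, 0.001], [-0.0, 0.001, -1.0]]
wrist_force: [-5.7, -2.1, 19.8]
gripper_width: -0.0004
finger_force: 10.0
```

Request:
arm_command(
  plan=[
    [[0, 0, 0.3], [0, 0, 0]],
    [[0.175, 0.7, 0], [0, 0, 0]],
    [[0.175, 0.7, 0], [0, 0, 0]],
    [[0, 0, 0], [0, 0, 0]],
    [[0, 0, -0.2], [0, 0, 0]],
    [[0, 0, -0.05], [0, 0, 0]],
    [[0, 0, -0.05], [0, 0, 0]],
    [[0, 0, 0], [0, 0, 0]],
    [[0, 0, 0], [0, 0, 0]],
  ],
)

```text
time_s: 6.9
position: [0.5679, 0.1599, 0.0971]
orientation: [[-0.956, 0.293, -0.002], [0.293, 0.956, 0.002], [0.002, 0.001, -1.0]]
wrist_force: [-11.3, 1.3, 20.2]
gripper_width: -0.0
finger_force: 10.5
```

Request:
arm_command(
  plan=[
    [[0, 0, 0.3], [0, 0, 0]],
    [[0.175, 0.7, 0], [0, 0, 0]],
    [[0.175, 0.7, 0], [0, 0, 0]],
    [[0, 0, 0], [0, 0, 0]],
    [[0, 0, -0.2], [0, 0, 0]],
    [[0, 0, -0.05], [0, 0, 0]],
    [[0, 0, -0.05], [0, 0, 0]],
    [[0, 0, 0], [0, 0, 0]],
    [[0, 0, 0], [0, 0, 0]],
  ],
)

```text
time_s: 7.8
position: [0.5829, 0.2152, 0.0956]
orientation: [[-0.956, 0.293, -0.0], [0.293, 0.956, -0.0], [-0.0, -0.0, -1.0]]
wrist_force: [0.5, 0.2, 0.8]
gripper_width: 0.0004
finger_force: 0.0
```

This one gives: z is 1.5 mm below the rigid plates and the force is low. I'll press further.

Request:
arm_command(
  plan=[
    [[0, 0, -0.05], [0, 0, 0]],
    [[0, 0, -0.05], [0, 0, 0]],
    [[0, 0, 0], [0, 0, 0]],
    [[0, 0, 0], [0, 0, 0]],
  ],
)

```text
time_s: 8.2
position: [0.5832, 0.2155, 0.0919]
orientation: [[-0.956, 0.293, 0.0], [0.293, 0.956, -0.0], [-0.0, -0.0, -1.0]]
wrist_force: [-1.2, -2.2, 4.1]
gripper_width: 0.0001
finger_force: 2.2
```

Pressed in about 5 mm at 4 N. Now I'll lift straight up and look.

Request:
arm_command(
  plan=[
    [[0, 0, 0.1], [0, 0, 0]],
    [[0, 0, 0.4], [0, 0, 0]],
    [[0, 0, 0.8], [0, 0, 0]],
    [[0, 0, 0.8], [0, 0, 0]],
    [[0, 0, 0.8], [0, 0, 0]],
    [[0, 0, 0.8], [0, 0, 0]],
    [[0, 0, 0], [0, 0, 0]],
    [[0, 0, 0], [0, 0, 0]],
    [[0, 0, 0], [0, 0, 0]],
  ],
)

```text
time_s: 9.1
position: [0.5822, 0.2162, 0.2391]
orientation: [[-0.956, 0.292, -0.001], [0.292, 0.956, -0.0], [0.001, -0.001, -1.0]]
wrist_force: [0.1, -0.4, 0.2]
gripper_width: -0.0003
finger_force: 0.0
```

```bash
python3 - <<'E'
from bench import robot
import cv2,numpy as np
v=[]
for n,(x0,y0,x1,y1) in(("scene",(130,110,370,320)),("side",(180,110,360,310))):
    c=robot.read_camera(n);i=c["image"][y0:y1,x0:x1,::-1];v.append(cv2.resize(i,(390,420)))
cv2.imwrite("pics/after.png",np.hstack(v));print(robot.sense()['wrist_force'])
E
```

```text
[ 0.0386439   0.34897787 -0.16764635]
```

View pics/after.png

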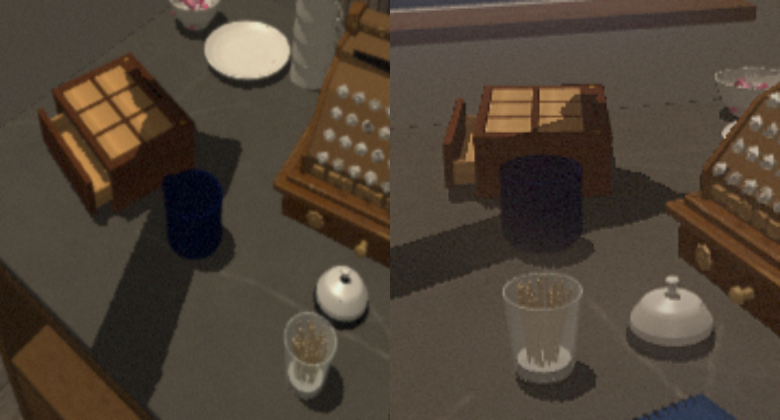

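The drawer is open: its front is at (70,165) in the left crop and (455,140) in the right. The plates are flush, and the mug, glass and bell haven't moved.

```bash
python3 -c "
from bench import robot
print(robot.close_job())"
```

```text
the job is handed in; nothing more can be done
None
```

The catch was the far-left plate (box +x, +y): pressing it about 5 mm sprang the drawer open, the plate came back up flush, the mug, glass and bell stayed where they were, and the job is handed in (no verdict was returned).

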